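# Shim the rocking balance

### The arm

A 7-joint arm with a two-finger parallel gripper is mounted at the origin on a cart in front of the work surface, level with it; the furniture and walls round the work are solid. World frame = base frame: x ahead of the robot, y to its left, z up, the work surface at z = 0. Lengths are in m, angles in rad, forces in N, time in s.
With the tool pointing down it reaches from about 0.425 to 0.875 m from the base axis. Payload 9.9 kg.
Tool frame: the origin (TCP) lies midway between the tips of the shut fingers; the grasp point (between the pads) lies pinch_z behind it (pinch_z is the distance from the TCP to the grasp point, in m); z points along the fingers, y is the line along which they close (so a half turn about z gives the same grasp; the last joint's range is limited). The gripper opens to 85 mm and grips with 20 to 120 N. Pads are 22 mm wide; open, the fingers measure 114 mm over their backs; the gripper's body (76 mm by 85 mm) begins 54 mm behind the grasp point. The pads swing forward as they close: fully open they stand 13 mm farther back than shut.
Start: joints at [1.047, 0.576, 0.025, 1.437, -0.015, 1.129, -0.057], TCP at [0.287, -0.611, 0.194] pointing down, gripper open.
Joint ranges: [-2.76, 2.76], [-0.34, 2.15], [-1.52, 1.57], [0.19, 2.46], [-1.09, 4.23], [0.17, 1.99], [-2.82, 2.82]. Speed limits (rad/s): [2.22, 2.22, 3.01, 3.01, 3.14, 3.14, 3.14].

### API

Orientations are given as a rotation vector (axis times angle).
In Python, from workcell import * gives the robot as it stands.
- The arm moves only by the tool move_arm, never from a script. Its argument "deltas" is one flat list of numbers, 5 for each row, row after row: the gripper's target within -1 to 1 (shut at 1, half-way at 0, fully open at -1), then the shift along the tool's x, y, z in mm, then the turn about the tool's z in rad. A call has exactly 5 rows; each row shifts and turns the commanded pose from where the row before left it, along the tool's axes as they then stand; what a row does not reach is not made up. A row lasts 1/8 s, in which the tool goes at most 62.5 mm and 10.7 degrees, less where a joint would pass 70% of its speed; a pose out of reach is approached as far as the arm can. A call is refused whole if a number of a shift passes 62.5 or a number of a turn 0.188, either way. A call with a gripper value outside its range is refused whole. The fingers move at their own pace and stop on an object; "squeeze" is the grip in N (left out, the last holds). Time passes only in rows, so rows that do not move let the fingers close, or fill a call up. It gives the time, the measured TCP pose, the force, the opening and the grip force at its end, in the units of the state.
- get_obs(): the state, without advancing time (a new reading comes with each control period).
- read_camera(name): name is "scene" or "top"; returns a dict with "image" (400x640x3 uint8, red, green, blue), "range_z" (400x640 float32, m along the optical axis (not along the pixel's ray), 0 where there is no reading), "fx", "fy", "cx", "cy" (pixels), "rvec" (rotation vector, rad) and "tvec" (3), from world to camera coordinates, as OpenCV has them. Camera axes: x right, y down, z forward; pixel columns grow to the right and rows downward; lengths in m; the calibration is good to about 2 mm. A picture is of the moment at which its call begins.
- hand_in(): hands the job in; it is judged then, once.
Trained networks look in a picture, given as the dict that the camera call returned (one of the last four; its "shot" number tells which), for a name from the list of things; names that differ only in an ending like _2 or _b are one class to them, and where a whole thing is asked for, a point or a joint stands for the part that bears it (a point fixed in the world has none). Each returns a list of dicts, best first, with "confidence" (0 to 1); they miss things now and then, are a little off and sometimes report something else, mostly with a low value. They report only what shows in the picture. A call takes as long as a camera call. They do not tell look-alikes from the thing itself.
- find_in(picture, query): "location" ([column, row] in pixels, amid what is visible of it).
The state is a dict: "time": time; "joint_pos": joint angles; "qd": joint speeds; "joint_torque": joint torques, N m; "tool_pos": TCP position; "ee_rot": TCP orientation; "contact_force": force on the tool from outside, world axes, zero at the start; "wrist_torque": the same for the moment, N m; "grip_width": finger opening in m; "grip_force": force on a finger pad.
Only numpy, scipy, OpenCV 4.12 (cv2) and the standard library are available. Lean on these libraries where they do the work, as an engineer would, in place of code of your own. Each camera call takes 0.05 s, during which the arm holds its last target. There are 200 camera calls.

### The job

The bench balance rocks because its short front-left foot, on the side of the wedge, hangs clear of the bench. Without gripping or lifting anything, push the wooden wedge along the bench with the fingertips, thin end first, squarely under that foot until it is snug and carries load but the balance still stands level; then press down firmly on the top of the balance above that foot to check that it no longer rocks, and let go. Do not shove the balance along, and leave the other things where they are.

Things in the scene. Friction and masses are not known exactly. Their poses are not given: they have to be found in the camera images.
- balance: loose white laboratory balance, 2 to 3.1 kg: housing 165 (x) x 185 (y) mm, underside 22, top 64 mm above the bench, round steel pan on it (108 mm across, top at 75, centred 18 mm to +x). Origin on the bench under its middle; +x to its back (display at -x), +y to its left. Rubber feet 20 mm across at x = +-65, y = +-72; that at x = -65, y = +72 ends 8 mm above the bench, the others stand on it
- short_foot (a point): centre of the underside of the balance's short foot (front-left corner, about 19 mm in from the housing's edges), 8 mm above the bench as found, when the balance stands level; 2 to 5 N down on the corner above it rock it down to the bench
- corner_top (a point): point on the flat top of the balance's housing straight above the short foot, 64 mm above the bench, with 20 mm of flat top around it
- wedge: loose plain wooden wedge, 100 mm long (x), 50 mm wide (y), 0.13 kg. Origin at the middle of its underside, +x to the thin end. Its top slopes evenly from 18 mm high at the thick end (x = -50) to 2 mm at the thin end (x = +50); three low ribs across the top near the thick end. It meets the short foot's edge when the foot's centre is over about x = +19 mm of the wedge
- thick_end (a point): middle of the flat upright back face of the wedge's thick end, 9 mm above the bench: the face to push. It slides with 1 N or so; once it meets the foot the push climbs to 5 to 15 N within 2 or 3 mm (snug); pushed on from there, at some 20 to 35 N, it shoves the balance along the bench
- slide_box: bystander: beige card box 54 x 84 x 31 mm, origin under its middle
- marker: bystander: felt marker 138 mm long, 12 mm thick, lying; origin under its middle
- cap: bystander: orange screw cap 24 mm across, 14 mm high, origin under its middle
- tape_roll: bystander: roll of tape 60 mm across, 19 mm high, lying flat; origin under its middle
- jar: bystander: small jar 43 mm across, 74 mm high; origin under its middle
Things that resemble listed ones, but are neither listed nor needed, are in the scene too. Of the things that look like the wedge, the largest one is meant.

How it is judged:
On the way, in this order (a step that is already met when the one before it is completed fails the run):
1. the wedge is under the short foot and carries load, the balance level (x of short_foot in the frame of wedge between -0.03 and 0.048 m and y of short_foot in the frame of wedge between -0.02 and 0.02 m and contact force between wedge and balance above 0.4 N and angle between balance's own z axis and vertical below 0.014 rad), for 0.2 s.
2. the fingers press down on the top of the balance above the short foot with more than 5 N and it does not rock (x of short_foot in the frame of wedge between -0.03 and 0.048 m and y of short_foot in the frame of wedge between -0.02 and 0.02 m and contact force between the fingers and balance above 5 N and z of the grasp point in the frame of balance above 0.06 m and horizontal distance between the grasp point and corner_top below 0.04 m and angle between balance's own z axis and vertical below 0.014 rad), for 0.2 s.
At the end, for the whole second after the job is handed in: The wedge lies flat on the bench under the short foot and carries some of the balance's weight (over 0.2 N), the balance is level within 0.014 rad and within 8 mm of where it stood, all at rest, and the bystanders are within 30 mm of where they were (x of short_foot in the frame of wedge between -0.03 and 0.048 m and y of short_foot in the frame of wedge between -0.02 and 0.02 m and contact force between wedge and balance above 0.2 N and angle between balance's own z axis and vertical below 0.014 rad and distance of balance from where it was at the start of the episode below 0.008 m and height (world z) of wedge below 0.004 m and linear speed of each of balance, wedge below 0.01 m/s and distance of each of slide_box, marker, cap, tape_roll, jar from where it was at the start of the episode below 0.03 m); the robot touches nothing.
It fails at once if the wedge is lifted or tipped up (height (world z) of wedge above 0.012 m or angle between wedge's own z axis and vertical above 0.25 rad).
It fails at once if the balance is lifted or tipped over (angle between balance's own z axis and vertical above 0.13 rad or height (world z) of balance above 0.012 m).
It fails at once if the balance is shoved along the bench (distance of balance from where it was at the start of the episode above 0.015 m).
It fails at once if a bystander is disturbed (distance of any of slide_box, marker, cap, tape_roll, jar from where it was at the start of the episode above 0.03 m).
It also fails if it takes over 48 s, if anything falls off the work surface, if the arm or the gripper's body presses on something with over 40 N, if the wrist force passes 120 N, or if a joint passes its speed limit or range.

## Working session

There is one attempt and no reset: what is moved stays moved. The work goes in short steps, Python scripts to look and compute and a tool call to move; the robot and the scene stay as the last step left them, time stands still between calls to the robot, and variables do not carry over. Pictures are saved under pics/ and viewed, at most 10 in all, crops included, and the job is handed in when it is done.

Besides the shell and the picture viewer there is one more tool, called after "Emit:" as name(argument=value, ...) on one line, values as JSON. move_arm: Moves the arm, as the interface text tells. Its arguments: {"type":"object","properties":{"deltas":{"type":"array","items":{"type":"number"}},"squeeze":{"type":"number"}},"required":["deltas"]}

```bash
mkdir -p pics; ls
cat > h.py <<'E'
from workcell import *
import numpy as np, cv2
def cam(n): 
    p=read_camera(n); p['R']=cv2.Rodrigues(np.array(p['rvec'],float))[0]; p['t']=np.array(p['tvec'],float).ravel(); return p
def cloud(p):
    v,u=np.mgrid[0:400,0:640]; z=p['range_z']
    c=np.stack([(u-p['cx'])/p['fx']*z,(v-p['cy'])/p['fy']*z,z],-1)
    return (c-p['t'])@p['R']
def proj(p,X):
    c=p['R']@np.array(X,float)+p['t']; return [p['fx']*c[0]/c[2]+p['cx'],p['fy']*c[1]/c[2]+p['cy']]
def save(p,n): cv2.imwrite('pics/'+n,p['image'][:,:,::-1])
E
python3 - <<'E'
from h import *
o=get_obs(); print(o)
for n in('top','scene'):
    p=cam(n); save(p,n+'0.png'); C=cloud(p)
    for q in('balance','wedge','thick_end','short_foot','slide_box','marker','cap','tape_roll','jar'):
        for d in find_in(p,q)[:4]:
            u,v=map(int,map(round,d['location'])); print(n,q,round(d['confidence'],2),u,v,C[v,u].round(3))
E
```

```text
pics
{'time': 0.0, 'joint_pos': array([ 1.04719555,  0.57652949,  0.02485698,  1.43790979, -0.01499598,
        1.12897654, -0.05646069]), 'qd': array([ 2.73944962e-04,  1.12880364e-03,  1.24053608e-04, -1.02654086e-03,
        2.65544685e-04,  1.18005479e-03, -3.58246630e-08]), 'joint_torque': array([ 1.37171592e-04, -7.65741277e+01,  2.25044802e+00, -2.85963428e+01,
        1.53612293e-02,  1.26524837e-02, -2.52364026e-05]), 'tool_pos': array([ 0.28716574, -0.61030847,  0.19294412]), 'ee_rot': array([-3.06438117e+00, -6.85038070e-01,  7.07404687e-04]), 'contact_force': array([-0.35483176, -0.11002066,  0.18457135]), 'wrist_torque': array([-0.06070726, -0.0059182 ,  0.00792492]), 'grip_force': 0.0, 'grip_width': 0.0854901367062742}
top balance 0.78 442 206 [ 0.556 -0.522  0.078]
top balance 0.48 366 270 [ 0.357 -0.348 -0.001]
top wedge 0.74 465 272 [ 0.394 -0.624  0.008]
top wedge 0.61 353 220 [ 0.491 -0.291  0.012]
top wedge 0.55 316 256 [ 0.373 -0.201  0.007]
top wedge 0.48 351 168 [ 0.645 -0.264  0.012]
top thick_end 0.85 464 273 [ 0.39  -0.622  0.006]
top thick_end 0.76 354 222 
[... 294 characters left out ...]
.46  0.196 0.075]
top jar 0.65 440 206 [ 0.556 -0.517  0.078]
scene balance 0.87 410 246 [ 0.496 -0.549  0.067]
scene wedge 0.95 326 231 [ 0.484 -0.303  0.01 ]
scene wedge 0.66 280 245 [ 0.374 -0.22   0.004]
scene thick_end 0.75 325 230 [ 0.486 -0.299  0.011]
scene thick_end 0.75 417 302 [ 0.385 -0.623  0.006]
scene thick_end 0.63 274 244 [ 0.362 -0.208  0.011]
scene short_foot 0.78 412 247 [ 0.498 -0.554  0.065]
scene slide_box 0.84 373 282 [ 0.366 -0.511  0.031]
scene marker 0.65 186 200 [0.383 0.148 0.003]
scene marker 0.56 315 264 [ 0.358 -0.345  0.011]
scene cap 0.4 411 249 [ 0.492 -0.554  0.063]
scene tape_roll 0.59 185 201 [0.378 0.148 0.003]
scene jar 0.68 191 167 [0.461 0.186 0.069]
```

View pics/top0.png

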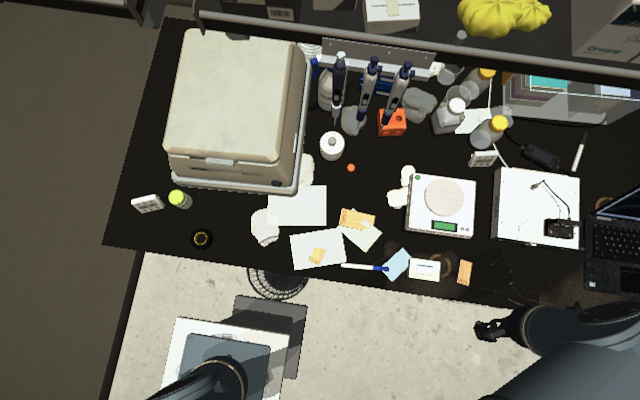

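View pics/scene0.png

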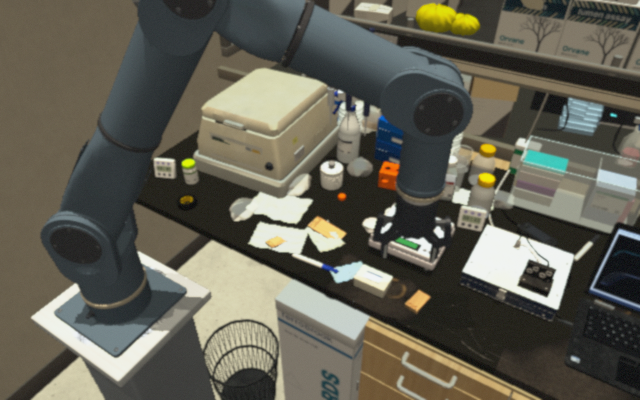

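Run:
```python
from h import *
p=cam('top'); C=cloud(p); np.save('C.npy',C); np.save('I.npy',p['image'])
img=p['image']
print(p['fx'],p['t'],(-p['R'].T@p['t']).round(3))
cr=img[150:290,300:490,::-1]; cv2.imwrite('pics/crop.png',cv2.resize(cr,None,fx=4.2,fy=4.2,interpolation=cv2.INTER_CUBIC))
hsv=cv2.cvtColor(img,cv2.COLOR_RGB2HSV)
m=((hsv[...,0]>8)&(hsv[...,0]<25)&(hsv[...,1]>90)&(hsv[...,2]>120)).astype(np.uint8)
n,l,s,c=cv2.connectedComponentsWithStats(m)
for i in range(1,n):
    if 30<s[i,4]<2000 and 300<c[i,0]<490 and c[i,1]>150:
        P=C[l==i]; (r)=cv2.minAreaRect((P[:,:2]*1000).astype(np.float32))
        print(s[i],c[i].round(1),P.mean(0).round(3),r, cv2.boxPoints(r).round(0).tolist())
        A=np.c_[P[:,:2]-P[:,:2].mean(0),np.ones(len(P))]; print('plane',np.linalg.lstsq(A,P[:,2],rcond=None)[0].round(3))
# balance
m=((C[...,2]>.055)&(C[...,2]<.072)&(C[...,0]>.4)&(C[...,0]<.7)&(C[...,1]<-.38)&(C[...,1]>-.68)&(hsv[...,1]<60)).astype(np.uint8)
n,l,s,c=cv2.connectedComponentsWithStats(m); i=1+s[1:,4].argmax(); P=C[l==i]
r=cv2.minAreaRect((P[:,:2]*1000).astype(np.float32)); print('bal',s[i],P.mean(0),r,cv2.boxPoints(r).round(0).tolist())
```

```text
374.2417658576253 [-0.27187822  0.50015757  1.00123003] [ 0.319 -0.22   1.085]
[348 164   7   7  41] [350.9 167. ] [ 0.648 -0.263  0.013] ((649.4685668945312, -263.749267578125), (23.227771759033203, 19.304866790771484), 9.193663597106934) [[636.0, -256.0], [640.0, -275.0], [662.0, -271.0], [659.0, -252.0]]
plane [-0.28   0.126  0.013]
[339 208  36  22 450] [354.  218.6] [ 0.496 -0.293  0.011] ((495.1712951660156, -301.4414367675781), (101.98524475097656, 53.40739059448242), 86.27896118164062) [[465.0, -351.0], [519.0, -354.0], [525.0, -252.0], [472.0, -249.0]]
plane [-0.057  0.153  0.011]
[310 249  16  16  87] [318.1 256.8] [ 0.372 -0.207  0.008] ((377.6259765625, -203.0692138671875), (29.11543846130371, 44.693992614746094), 71.9091796875) [[352.0, -210.0], [394.0, -224.0], [403.0, -196.0], [361.0, -182.0]]
plane [-0.157  0.048  0.008]
[457 259  15  27 297] [464.1 272.1] [ 0.393 -0.621  0.01 ] ((375.4139404296875, -431.4732666015625), (72.13972473144531, 431.1685485839844), 5.480432033538818) [[319.0, -220.0], [360.0, -650.0], [432.0, -643.0], [391.0, -213.0]]
plane [-0.023  2.255  0.01 ]
bal [ 408  174   68   63 2226] [ 0.55490447 -0.52219061  0.06374424] ((566.1961669921875, -526.5957641601562), (160.0631866455078, 179.6646728515625), 0.8220895528793335) [[485.0, -438.0], [487.0, -618.0], [648.0, -615.0], [645.0, -436.0]]
```

View pics/crop.png

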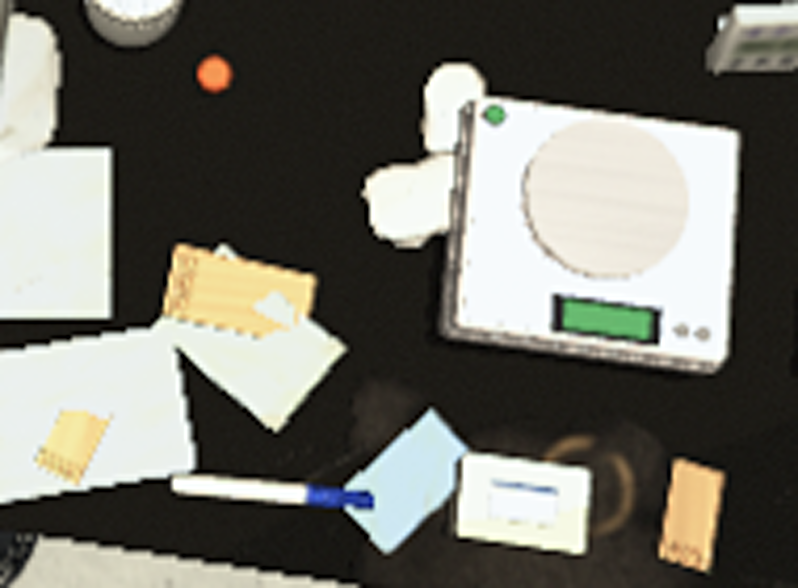

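Emit:
move_arm(deltas=[0.65,0,0,0,-0.187,0.65,0,0,0,-0.187,0.65,0,0,0,-0.187,0.65,0,0,0,-0.187,0.65,0,0,0,-0.187], squeeze=20)

```text
time: 1.68
tool_pos: [0.2873, -0.6108, 0.1938]
ee_rot: [2.422, 2.001, -0.0]
contact_force: [-0.0, 0.2, -0.6]
grip_width: 0.0148
grip_force: 0.0
```

Emit:
move_arm(deltas=[0.65,0,0,0,-0.187,0.65,50,27,0,0,0.65,50,27,0,0,0.65,50,27,0,0,0.65,50,27,0,0])

```text
time: 2.3
tool_pos: [0.3979, -0.4102, 0.194]
ee_rot: [2.231, 2.211, 0.0]
contact_force: [1.1, -1.0, -1.4]
grip_width: 0.015
grip_force: 0.0
```

Emit:
move_arm(deltas=[0.65,50,27,0,0,0.65,50,27,0,0,0.65,50,27,0,0,0.65,39,23,0,0,0.65,0,0,0,0])

```text
time: 2.92
tool_pos: [0.5051, -0.2195, 0.1942]
ee_rot: [2.224, 2.219, 0.003]
contact_force: [0.5, -1.1, 0.3]
grip_width: 0.0152
grip_force: 0.0
```

Emit:
move_arm(deltas=[0.65,0,-5,30,0,0.65,0,0,40,0,0.65,0,0,40,0,0.65,0,0,20,0,0.65,0,0,0,0])

```text
time: 3.55
tool_pos: [0.4965, -0.2243, 0.0626]
ee_rot: [-2.231, -2.208, 0.003]
contact_force: [-0.5, -0.4, 0.2]
grip_width: 0.0149
grip_force: 0.0
```

Run:
```python
from h import *
o=get_obs();print(o['tool_pos'],o['ee_rot'])
p=cam('scene'); s=cam('top')
a=cv2.resize(p['image'][190:330,250:460,::-1],(798,532),interpolation=cv2.INTER_CUBIC); cv2.imwrite('pics/s1.png',a)
for X in [(.4985,-.2505,.009),(.492,-.3525,.002),(.5,-.456,.064)]:
    u,v=proj(p,X); print(X,(u-250)*3.8,(v-190)*3.8, proj(s,X))
```

```text
[ 0.4964514  -0.22430974  0.06257616] [-2.23078189 -2.20849417  0.00256016]
(0.4985, -0.2505, 0.009) 239.71808245567877 121.89342288927207 [np.float64(339.51409037587234), np.float64(215.648396130069)]
(0.492, -0.3525, 0.002) 350.6136425475336 181.39508872794397 [np.float64(373.69310498206414), np.float64(223.50619251717978)]
(0.5, -0.456, 0.064) 486.87732928768315 164.09682682346613 [np.float64(414.5594641130914), np.float64(223.25449746003255)]
```

View pics/s1.png

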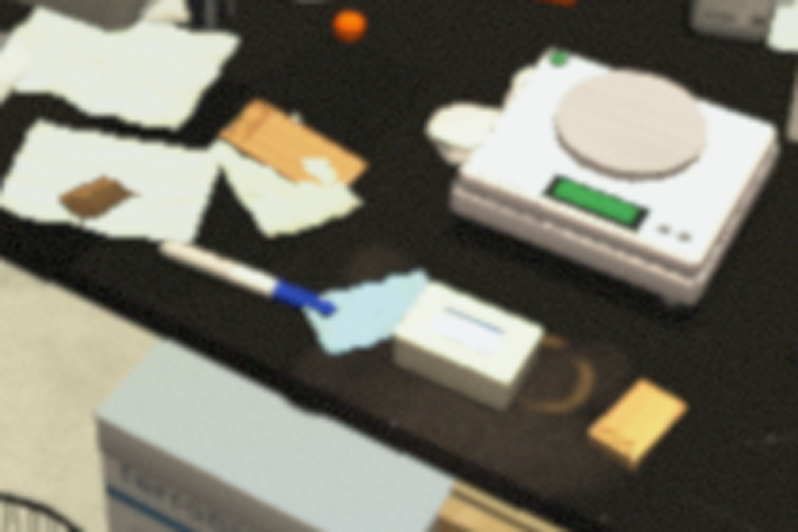

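Run:
```python
from h import *
o=get_obs();print(o['tool_pos'],o['ee_rot'],o['joint_pos'].round(3))
p=cam('scene'); s=cam('top'); 
print(proj(p,o['tool_pos']),proj(s,o['tool_pos']))
cv2.imwrite('pics/b.png',np.vstack([cv2.resize(p['image'],(480,300)),cv2.resize(s['image'],(480,300))])[:,:,::-1])
```

```text
[ 0.49803854 -0.22441436  0.06444374] [2.23189761e+00 2.20999116e+00 6.76335096e-05] [ 0.543  0.55  -0.306  1.927  0.248  0.7    0.079]
[np.float64(305.1363863193696), np.float64(204.63146692417098)] [np.float64(331.187820571666), np.float64(211.196854290604)]
```

View pics/b.png

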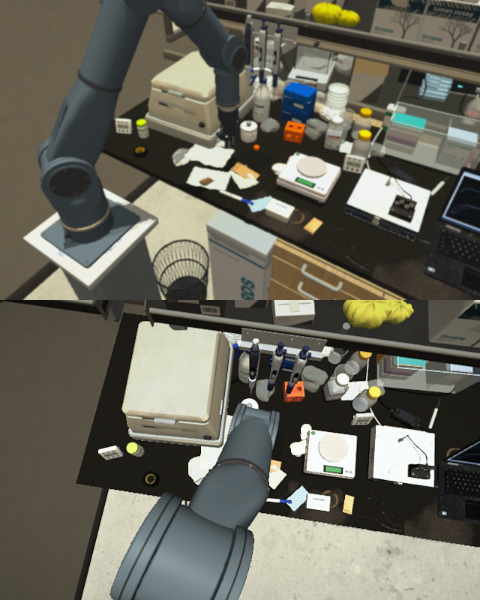

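Emit:
move_arm(deltas=[0.65,0,1,25,0,0.65,0,0,20,0,0.65,0,0,8,0,0.65,0,0,4,0,0.65,0,0,0,0])

```text
time: 4.38
tool_pos: [0.4992, -0.2238, 0.0073]
ee_rot: [2.231, 2.211, 0.0]
contact_force: [-0.1, -0.3, 0.5]
grip_width: 0.0148
grip_force: 0.0
```

Emit:
move_arm(deltas=[0.65,-6,0,0,0,0.65,-6,0,0,0,0.65,-6,0,0,0,0.65,-6,0,0,0,0.65,-6,0,0,0])

```text
time: 5.0
tool_pos: [0.4986, -0.2542, 0.0068]
ee_rot: [-2.232, -2.211, 0.0]
contact_force: [-0.4, 0.4, 0.2]
grip_width: 0.0151
grip_force: 0.0
```

Emit:
move_arm(deltas=[0.65,-7,0,0,0,0.65,-7,0,0,0,0.65,-7,0,0,0,0.65,-7,0,0,0,0.65,-7,0,0,0])

```text
time: 5.62
tool_pos: [0.4983, -0.2891, 0.0068]
ee_rot: [-2.231, -2.211, -0.0]
contact_force: [-0.7, 0.1, 0.7]
grip_width: 0.0149
grip_force: 0.0
```

Emit:
move_arm(deltas=[0.65,-7,0,0,0,0.65,-7,0,0,0,0.65,-7,0,0,0,0.65,-7,0,0,0,0.65,-2,0,0,0])

```text
time: 6.25
tool_pos: [0.4979, -0.3193, 0.0068]
ee_rot: [2.232, 2.211, -0.0]
contact_force: [-0.6, -0.2, 0.3]
grip_width: 0.0151
grip_force: 0.0
```

Run:
```python
from h import *
o=get_obs();print(o['tool_pos'],o['contact_force'])
p=cam('scene')
cv2.imwrite('pics/s2.png',cv2.resize(p['image'][190:290,270:420,::-1],(798,532),interpolation=cv2.INTER_CUBIC))
```

```text
[ 0.49789253 -0.31932782  0.00676382] [-0.64822591 -0.17597083  0.25391098]
```

View pics/s2.png

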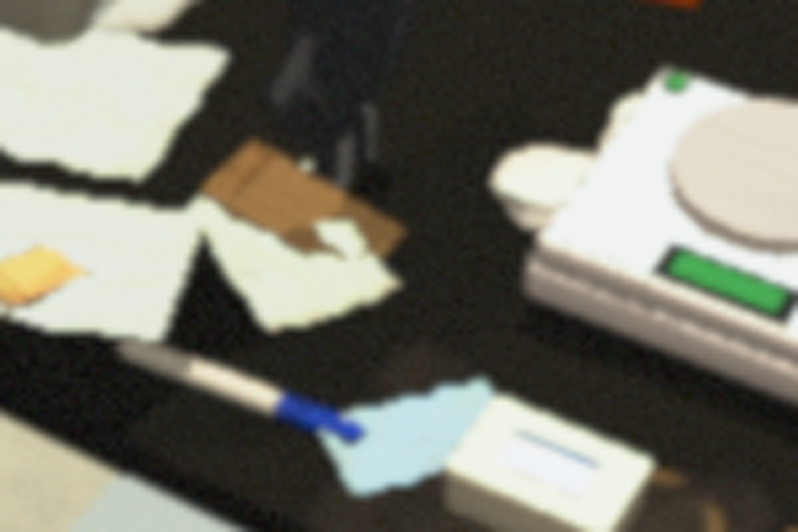

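Run:
```python
from h import *
o=get_obs();t=o['tool_pos'];print(t)
p=cam('scene');C=cloud(p);print('tcp px',proj(p,t))
for (u,v) in [(336,223),(336,219),(338,216),(340,222),(334,221),(330,205),(327,229),(313,222),(345,233),(318,217),(335,226)]: print(u,v,p['image'][v,u],C[v,u].round(3))
hsv=cv2.cvtColor(p['image'],cv2.COLOR_RGB2HSV)
m=((hsv[...,0]>5)&(hsv[...,0]<25)&(hsv[...,1]>80)&(hsv[...,2]>70)).astype(np.uint8)
n,l,s,c=cv2.connectedComponentsWithStats(m);i=l[229,327];P=C[l==i];print(s[i]);r=cv2.minAreaRect((P[:,:2]*1000).astype(np.float32));print(r,cv2.boxPoints(r).round())
s=cam('top');C=cloud(s);print(proj(s,t))
for X in[(.47,-.3,.01),(.495,-.3,.01),(.52,-.3,.01),(.47,-.34,.01),(.495,-.34,.01)]:
  u,v=map(int,proj(s,X));print(X,s['image'][v,u],C[v,u].round(3))
```

```text
[ 0.49793125 -0.31926292  0.00675061]
tcp px [np.float64(333.2415720850405), np.float64(231.12292851341277)]
336 223 [41 39 36] [ 0.539 -0.305 -0.   ]
336 219 [52 53 49] [ 0.505 -0.323  0.05 ]
338 216 [39 39 35] [ 0.505 -0.33   0.064]
340 222 [22 22 20] [ 0.55  -0.312 -0.002]
334 221 [74 72 67] [ 0.486 -0.328  0.059]
330 205 [32 33 33] [ 0.481 -0.317  0.115]
327 229 [163 122  73] [ 0.495 -0.3    0.008]
313 222 [149 108  61] [ 0.49  -0.255  0.018]
345 233 [91 70 42] [ 0.51  -0.351  0.005]
318 217 [121  89  56] [ 0.517 -0.256  0.017]
335 226 [83 65 42] [ 0.526 -0.309  0.   ]
[307 216  39  23 388]
((99.72116088867188, -560.7156372070312), (1088.0196533203125, 109.29815673828125), 33.724830627441406) [[-383. -817.]
 [-322. -908.]
 [ 583. -304.]
 [ 522. -213.]]
[np.float64(362.84027614269496), np.float64(219.5425348316611)]
(0.47, -0.3, 0.01) [70 68 64] [ 0.387 -0.255  0.61 ]
(0.495, -0.3, 0.01) [49 56 58] [ 0.402 -0.257  0.583]
(0.52, -0.3, 0.01) [48 53 56] [ 0.42  -0.259  0.554]
(0.47, -0.34, 0.01) [71 80 83] [ 0.378 -0.265  0.672]
(0.495, -0.34, 0.01) [73 71 67] [ 0.396 -0.271  0.619]
```

Run:
```python
from h import *
p=cam('scene');C=cloud(p)
m=(C[...,0]>.44)&(C[...,0]<.56)&(C[...,1]>-.36)&(C[...,1]<-.27)&(C[...,2]>.022)&(C[...,2]<.25)
v,u=np.nonzero(m)
for r in range(v.min(),v.max()+1,2):
    k=v==r
    if k.any(): P=C[r,u[k]]; print(r,u[k].min(),u[k].max(),P.min(0).round(3),P.max(0).round(3))
```

```text
163 351 351 [ 0.513 -0.358  0.248] [ 0.513 -0.358  0.248]
165 318 351 [ 0.464 -0.355  0.238] [ 0.518 -0.283  0.248]
167 318 351 [ 0.46  -0.358  0.236] [ 0.514 -0.286  0.248]
169 319 348 [ 0.454 -0.359  0.239] [ 0.497 -0.295  0.249]
171 320 346 [ 0.454 -0.358  0.233] [ 0.487 -0.299  0.249]
173 320 348 [ 0.453 -0.358  0.216] [ 0.512 -0.29   0.243]
175 321 348 [ 0.454 -0.356  0.216] [ 0.504 -0.297  0.239]
177 320 348 [ 0.462 -0.356  0.205] [ 0.508 -0.291  0.225]
179 320 348 [ 0.458 -0.356  0.198] [ 0.506 -0.29   0.22 ]
181 320 348 [ 0.457 -0.355  0.192] [ 0.507 -0.291  0.217]
183 320 348 [ 0.46  -0.356  0.185] [ 0.507 -0.291  0.209]
185 320 348 [ 0.46  -0.357  0.177] [ 0.512 -0.29   0.204]
187 321 348 [ 0.46  -0.358  0.133] [ 0.556 -0.296  0.196]
189 322 348 [ 0.459 -0.357  0.125] [ 0.556 -0.3    0.19 ]
191 324 347 [ 0.457 -0.352  0.122] [ 0.551 -0.31   0.185]
193 324 346 [ 0.459 -0.345  0.118] [ 0.546 -0.309  0.177]
195 324 346 [ 0.458 -0.337  0.114] [ 0.543 -0.311  0.168]
197 323 345 [ 0.456 -0.338  0.107] [ 0.542 -0.309  0.163]
199 324 345 [ 0.454 -0.337  0.103] [ 0.539 -0.313  0.159]
201 324 344 [ 0.451 -0.336  0.097] [ 0.535 -0.316  0.152]
203 323 343 [ 0.445 -0.336  0.095] [ 0.527 -0.316  0.148]
205 321 341 [ 0.441 -0.336  0.094] [ 0.52  -0.311  0.144]
207 327 340 [ 0.445 -0.336  0.09 ] [ 0.514 -0.315  0.139]
209 319 340 [ 0.44  -0.334  0.082] [ 0.514 -0.307  0.13 ]
211 320 339 [ 0.441 -0.33   0.079] [ 0.51  -0.308  0.126]
213 322 339 [ 0.444 -0.332  0.07 ] [ 0.51  -0.31   0.118]
215 324 339 [ 0.449 -0.332  0.062] [ 0.512 -0.313  0.109]
217 328 339 [ 0.458 -0.331  0.054] [ 0.511 -0.313  0.096]
219 328 338 [ 0.474 -0.329  0.049] [ 0.508 -0.313  0.073]
221 328 335 [ 0.475 -0.329  0.055] [ 0.489 -0.313  0.065]
223 329 335 [ 0.475 -0.329  0.049] [ 0.49  -0.318  0.058]
225 333 333 [ 0.484 -0.326  0.044] [ 0.484 -0.326  0.044]
```

Emit:
move_arm(deltas=[0.65,25,0,0,0,0.65,25,0,0,0,0.65,25,0,0,0,0.65,25,1,0,0,0.65,0,0,0,0])

```text
time: 7.08
tool_pos: [0.5005, -0.216, 0.007]
ee_rot: [-2.227, -2.215, -0.001]
contact_force: [0.5, -0.2, -0.1]
grip_width: 0.0149
grip_force: 0.0
```

Emit:
move_arm(deltas=[0.65,0,0,5,0,0.65,0,0,5,0,0.65,0,0,5,0,0.65,0,0,5,0,0.65,0,0,0,0])

```text
time: 7.7
tool_pos: [0.4996, -0.2187, -0.0137]
ee_rot: [-2.231, -2.211, 0.001]
contact_force: [0.1, 0.2, -0.0]
grip_width: 0.0152
grip_force: 0.0
```

Run:
```python
from h import *
o=get_obs();print(o['tool_pos'],o['contact_force'])
p=cam('scene');C=cloud(p)
m=(C[...,0]>.44)&(C[...,0]<.54)&(C[...,1]>-.245)&(C[...,1]<-.19)&(C[...,2]>.005)&(C[...,2]<.06)
v,u=np.nonzero(m)
for r in range(v.max()-14,v.max()+1,2):
    k=v==r
    if k.any(): P=C[r,u[k]]; print(r,u[k].min(),u[k].max(),P.min(0).round(3),P.max(0).round(3))
```

```text
[ 0.49959891 -0.21866239 -0.01374491] [ 0.08530668  0.18906234 -0.0250782 ]
219 295 299 [ 0.483 -0.206  0.006] [ 0.491 -0.197  0.011]
221 291 297 [ 0.471 -0.207  0.005] [ 0.48  -0.191  0.009]
223 295 295 [ 0.463 -0.211  0.014] [ 0.463 -0.211  0.014]
225 297 297 [ 0.466 -0.216  0.006] [ 0.466 -0.216  0.006]
229 290 291 [ 0.441 -0.21   0.005] [ 0.442 -0.207  0.006]
231 295 299 [ 0.441 -0.234  0.005] [ 0.448 -0.225  0.008]
233 299 299 [ 0.441 -0.239  0.006] [ 0.441 -0.239  0.006]
```

Emit:
move_arm(deltas=[0.65,0,0,3,0,0.65,0,0,3,0,0.65,0,0,2,0,0.65,0,0,2,0,0.65,0,0,0,0])

```text
time: 8.38
tool_pos: [0.4998, -0.2186, -0.0234]
ee_rot: [-2.231, -2.211, 0.0]
contact_force: [0.1, -0.1, -0.3]
grip_width: 0.0148
grip_force: 0.0
```

Emit:
move_arm(deltas=[0.65,0,0,1,0,0.65,0,0,1,0,0.65,0,0,1,0,0.65,0,0,1,0,0.65,0,0,0,0])

```text
time: 9.0
tool_pos: [0.4999, -0.2186, -0.0273]
ee_rot: [-2.231, -2.211, 0.0]
contact_force: [0.9, 0.9, 0.2]
grip_width: 0.0149
grip_force: 0.0
```

Run:
```python
from h import *
o=get_obs();print(o['tool_pos'],o['contact_force'])
p=cam('scene');C=cloud(p)
a=cv2.resize(p['image'][170:270,250:400,::-1],(798,532),interpolation=cv2.INTER_CUBIC); cv2.imwrite('pics/s3.png',cv2.convertScaleAbs(a,alpha=1.5,beta=20))
```

```text
[ 0.49988013 -0.21864164 -0.02729528] [0.88511765 0.88348624 0.19647536]
```

View pics/s3.png

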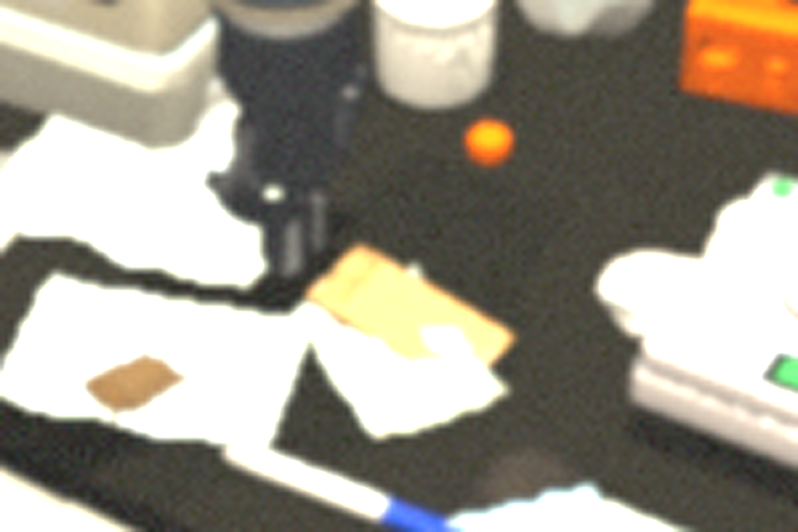

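Emit:
move_arm(deltas=[0.65,0,0,1,0,0.65,0,0,1,0,0.65,0,0,1,0,0.65,0,0,1,0,0.65,0,0,0,0])

```text
time: 9.68
tool_pos: [0.4998, -0.2187, -0.0313]
ee_rot: [-2.231, -2.211, 0.0]
contact_force: [-0.2, -1.0, -0.5]
grip_width: 0.015
grip_force: 0.0
```

Emit:
move_arm(deltas=[0.65,0,0,1,0,0.65,0,0,1,0,0.65,0,0,0,0,0.65,0,0,0,0,0.65,0,0,0,0])

```text
time: 10.3
tool_pos: [0.5, -0.2187, -0.0331]
ee_rot: [2.231, 2.211, 0.0]
contact_force: [0.4, -0.7, 0.4]
grip_width: 0.0147
grip_force: 0.0
```

Emit:
move_arm(deltas=[0.65,-6,0,0,0,0.65,-6,0,0,0,0.65,-6,0,0,0,0.65,-6,0,0,0,0.65,-6,0,0,0])

```text
time: 10.92
tool_pos: [0.4996, -0.2489, -0.0332]
ee_rot: [-2.231, -2.211, -0.0]
contact_force: [-0.7, 0.8, 0.4]
grip_width: 0.0151
grip_force: 0.6
```

Emit:
move_arm(deltas=[0.65,-6,0,0,0,0.65,-6,0,0,0,0.65,-6,0,0,0,0.65,-6,0,0,0,0.65,-6,0,0,0])

```text
time: 11.55
tool_pos: [0.4994, -0.279, -0.0332]
ee_rot: [-2.231, -2.211, -0.0]
contact_force: [-0.7, 2.0, 0.2]
grip_width: 0.015
grip_force: 0.5
```

Run:
```python
from h import *
o=get_obs();print(o['tool_pos'],o['contact_force'])
p=cam('scene');C=cloud(p); hsv=cv2.cvtColor(p['image'],cv2.COLOR_RGB2HSV)
m=((hsv[...,0]>5)&(hsv[...,0]<25)&(hsv[...,1]>90)&(hsv[...,2]>70)&(C[...,2]<.03)&(C[...,2]>-.01)&(C[...,0]>.44)&(C[...,0]<.56)&(C[...,1]<-.22)&(C[...,1]>-.5))
P=C[m];r=cv2.minAreaRect((P[:,:2]*1000).astype(np.float32));print(len(P),r,cv2.boxPoints(r).round().tolist())
```

```text
[ 0.49938513 -0.27900628 -0.03322478] [-0.67425972  1.96323396  0.22684591]
536 ((501.42047119140625, -337.4890441894531), (112.18446350097656, 69.42221069335938), 86.4798583984375) [[463.0, -391.0], [533.0, -396.0], [540.0, -284.0], [470.0, -279.0]]
```

Emit:
move_arm(deltas=[0.65,-6,0,0,0,0.65,-6,0,0,0,0.65,-6,0,0,0,0.65,-6,0,0,0,0.65,-6,0,0,0])

```text
time: 12.22
tool_pos: [0.4991, -0.3091, -0.0332]
ee_rot: [-2.231, -2.211, -0.0]
contact_force: [-0.2, 1.3, 0.2]
grip_width: 0.0151
grip_force: 0.5
```

Emit:
move_arm(deltas=[0.65,-6,0,0,0,0.65,-6,0,0,0,0.65,-6,0,0,0,0.65,-6,0,0,0,0.65,-6,0,0,0])

```text
time: 12.85
tool_pos: [0.4988, -0.339, -0.0332]
ee_rot: [-2.231, -2.211, -0.0]
contact_force: [1.5, 1.7, 1.1]
grip_width: 0.0147
grip_force: 0.6
```

Run:
```python
from h import *
o=get_obs();print(o['tool_pos'],o['contact_force'])
p=cam('scene');C=cloud(p); hsv=cv2.cvtColor(p['image'],cv2.COLOR_RGB2HSV)
m=((hsv[...,0]>5)&(hsv[...,0]<25)&(hsv[...,1]>110)&(hsv[...,2]>70)&(C[...,2]<.03)&(C[...,2]>-.01)&(C[...,0]>.44)&(C[...,0]<.56)&(C[...,1]<-.3)&(C[...,1]>-.5))
P=C[m];r=cv2.minAreaRect((P[:,:2]*1000).astype(np.float32));print(len(P),r,cv2.boxPoints(r).round().tolist())
cv2.imwrite('pics/s4.png',cv2.resize(p['image'][180:290,300:465,::-1],(798,532),interpolation=cv2.INTER_CUBIC))
t=o['tool_pos']
for X in [(.5,t[1]-.011,.009),(.5,t[1]-.111,.002),(.502,-.456,.064),(.502,-.456,.008)]:
    u,v=proj(p,X); print(X,(u-300)*4.84,(v-180)*4.84)
```

```text
[ 0.4988453  -0.33902761 -0.03319785] [1.5232881  1.65788423 1.12794581]
523 ((501.04052734375, -397.5509033203125), (112.937255859375, 70.08063507080078), 87.41343688964844) [[463.0, -452.0], [533.0, -456.0], [539.0, -343.0], [469.0, -340.0]]
(0.5, np.float64(-0.3500276052439821), 0.009) 207.96405640095688 261.2599391908813
(0.5, np.float64(-0.45002760524398205), 0.002) 360.40008791024894 333.1316500044007
(0.502, -0.456, 0.064) 379.7385354771569 255.30470817538955
(0.502, -0.456, 0.008) 372.19281906997094 327.4219630227419
```

View pics/s4.png

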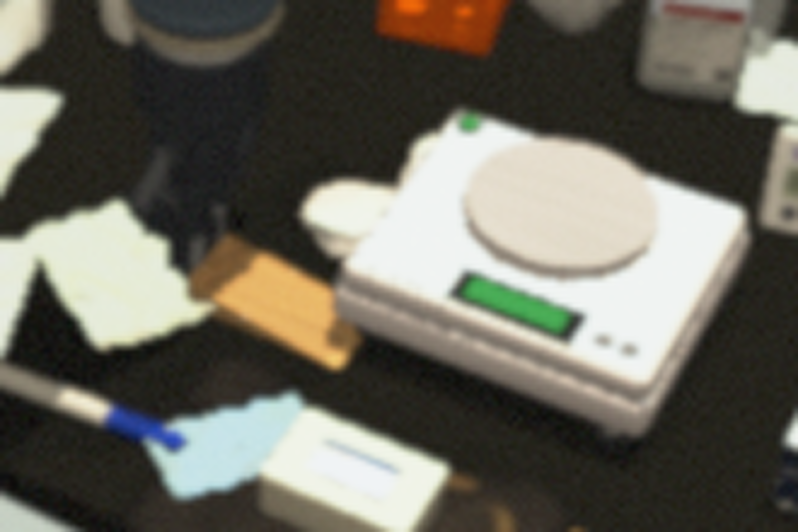

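Emit:
move_arm(deltas=[0.65,-5,0,0,0,0.65,-5,0,0,0,0.65,-5,0,0,0,0.65,-4,0,0,0,0.65,-3,0,0,0])

```text
time: 13.52
tool_pos: [0.4986, -0.3609, -0.0332]
ee_rot: [-2.232, -2.211, 0.0]
contact_force: [0.8, 1.6, 1.2]
grip_width: 0.0151
grip_force: 0.6
```

Emit:
move_arm(deltas=[0.65,-1,0,0,0,0.65,-1,0,0,0,0.65,-1,0,0,0,0.65,-1,0,0,0,0.65,0,0,0,0])

```text
time: 14.15
tool_pos: [0.4986, -0.3649, -0.0332]
ee_rot: [2.231, 2.211, -0.0]
contact_force: [-0.1, -0.0, 0.4]
grip_width: 0.0154
grip_force: 0.1
```

Emit:
move_arm(deltas=[0.65,-1,0,0,0,0.65,-1,0,0,0,0.65,-1,0,0,0,0.65,-1,0,0,0,0.65,-1,0,0,0])

```text
time: 14.78
tool_pos: [0.4986, -0.3697, -0.0332]
ee_rot: [-2.231, -2.211, -0.0]
contact_force: [0.2, 1.0, -0.2]
grip_width: 0.0152
grip_force: 0.5
```

Emit:
move_arm(deltas=[0.65,-1,0,0,0,0.65,-1,0,0,0,0.65,-1,0,0,0,0.65,-0.5,0,0,0,0.65,0,0,0,0])

```text
time: 15.4
tool_pos: [0.4985, -0.3731, -0.0332]
ee_rot: [-2.231, -2.211, -0.0]
contact_force: [0.1, 0.2, 0.1]
grip_width: 0.015
grip_force: 0.5
```

Emit:
move_arm(deltas=[0.65,-1,0,0,0,0.65,-1,0,0,0,0.65,-0.5,0,0,0,0.65,-0.5,0,0,0,0.65,-0.5,0,0,0])

```text
time: 16.02
tool_pos: [0.4986, -0.3746, -0.0332]
ee_rot: [-2.229, -2.211, -0.002]
contact_force: [-1.0, 9.4, 4.6]
grip_width: 0.0148
grip_force: 4.4
```

Emit:
move_arm(deltas=[0.65,-0.4,0,0,0,0.65,0,0,0,0,0.65,0,0,0,0,0.65,0,0,0,0,0.65,0,0,0,0])

```text
time: 16.65
tool_pos: [0.4986, -0.3747, -0.0332]
ee_rot: [-2.228, -2.211, -0.002]
contact_force: [-0.8, 8.5, 4.4]
grip_width: 0.015
grip_force: 4.4
```

Emit:
move_arm(deltas=[0.65,-0.6,0,0,0,0.65,-0.2,0,0,0,0.65,0,0,0,0,0.65,0,0,0,0,0.65,0,0,0,0])

```text
time: 17.27
tool_pos: [0.4987, -0.3749, -0.0333]
ee_rot: [-2.227, -2.211, -0.003]
contact_force: [-0.5, 10.5, 4.7]
grip_width: 0.0154
grip_force: 5.3
```

Emit:
move_arm(deltas=[0.65,4,0,0,0,0.65,20,0,0,0,0.65,0,0,-40,0,0.65,0,0,-50,0,0.65,0,0,-50,0])

```text
time: 17.9
tool_pos: [0.4986, -0.3528, 0.1081]
ee_rot: [-2.231, -2.212, 0.0]
contact_force: [-0.1, -0.6, -0.2]
grip_width: 0.0148
grip_force: 0.0
```

Run:
```python
from h import *
o=get_obs();print(o['tool_pos'],o['contact_force'])
C0=np.load('C.npy');I0=np.load('I.npy')
def bal(C,img):
    hsv=cv2.cvtColor(img,cv2.COLOR_RGB2HSV)
    m=((C[...,2]>.055)&(C[...,2]<.072)&(C[...,0]>.4)&(C[...,0]<.7)&(C[...,1]<-.38)&(C[...,1]>-.68)&(hsv[...,1]<60)).astype(np.uint8)
    n,l,s,c=cv2.connectedComponentsWithStats(m); i=1+s[1:,4].argmax(); P=C[l==i]
    print(len(P),cv2.minAreaRect((P[:,:2]*1000).astype(np.float32)),np.linalg.lstsq(np.c_[P[:,:2]-P[:,:2].mean(0),np.ones(len(P))],P[:,2],rcond=None)[0].round(4))
bal(C0,I0)
for n in('top','scene'):
    p=cam(n);C=cloud(p);bal(C,p['image'])
    hsv=cv2.cvtColor(p['image'],cv2.COLOR_RGB2HSV)
    m=((hsv[...,0]>5)&(hsv[...,0]<25)&(hsv[...,1]>110)&(hsv[...,2]>70)&(C[...,2]<.03)&(C[...,2]>.003)&(C[...,0]>.44)&(C[...,0]<.56)&(C[...,1]<-.3)&(C[...,1]>-.5))
    P=C[m];print('wedge',len(P)); 
    if len(P)>5: print(cv2.boxPoints(cv2.minAreaRect((P[:,:2]*1000).astype(np.float32))).round().tolist())
    v,u=map(int,(0,0))
cv2.imwrite('pics/s5.png',cv2.resize(p['image'][180:290,300:465,::-1],(798,532),interpolation=cv2.INTER_CUBIC))
for X in [(.5,-.386,.018),(.5,-.456,.064)]:
    u,v=proj(p,X); print(X,(u-300)*4.84,(v-180)*4.84)
```

```text
[ 0.49857465 -0.35277036  0.10812813] [-0.05041085 -0.56326075 -0.23743008]
2226 ((566.1961669921875, -526.5957641601562), (160.0631866455078, 179.6646728515625), 0.8220895528793335) [ 0.0015 -0.004   0.0637]
960 ((565.9365844726562, -575.6055297851562), (82.97737121582031, 161.49337768554688), 88.68962860107422) [0.005  0.0034 0.0639]
wedge 0
1800 ((564.07275390625, -526.8819580078125), (163.1261749267578, 178.34442138671875), 0.6586631536483765) [0.0103 0.0047 0.0633]
wedge 400
[[463.0, -385.0], [464.0, -486.0], [533.0, -485.0], [532.0, -385.0]]
(0.5, -0.386, 0.018) 262.6820285043974 272.22860272194504
(0.5, -0.456, 0.064) 378.1279667769438 257.40753732252
```

View pics/s5.png

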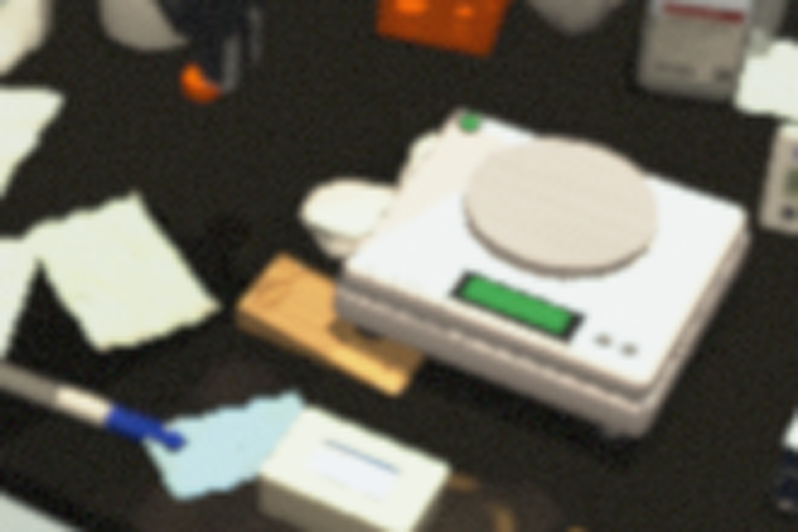

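Emit:
move_arm(deltas=[1,-25,3,0,0,1,-30,0,0,0,1,-30,0,0,0,1,-18,0,0,0,1,0,0,0,0])

```text
time: 18.62
tool_pos: [0.5003, -0.4573, 0.1061]
ee_rot: [-2.233, -2.209, 0.001]
contact_force: [-0.1, -0.2, 0.0]
grip_width: -0.0002
grip_force: 0.0
```

Emit:
move_arm(deltas=[1,0,0,15,0,1,0,0,15,0,1,0,0,12,0,1,0,0,8,0,1,0,0,5,0])

```text
time: 19.25
tool_pos: [0.5007, -0.4567, 0.0511]
ee_rot: [-2.231, -2.211, 0.0]
contact_force: [1.0, -0.4, -0.9]
grip_width: 0.0002
grip_force: 0.0
```

Emit:
move_arm(deltas=[1,0,0,2,0,1,0,0,2,0,1,0,0,2,0,1,0,0,2,0,1,0,0,0,0])

```text
time: 19.88
tool_pos: [0.5007, -0.4568, 0.0437]
ee_rot: [-2.231, -2.211, -0.0]
contact_force: [-0.3, -0.4, -0.6]
grip_width: -0.0001
grip_force: 0.0
```

Emit:
move_arm(deltas=[1,0,0,2,0,1,0,0,2,0,1,0,0,2,0,1,0,0,1,0,1,0,0,1,0])

```text
time: 20.5
tool_pos: [0.5008, -0.4569, 0.0357]
ee_rot: [-2.231, -2.211, -0.0]
contact_force: [-0.9, -0.5, -0.6]
grip_width: 0.0003
grip_force: 0.0
```

Emit:
move_arm(deltas=[1,0,0,1,0,1,0,0,1,0,1,0,0,1,0,1,0,0,1,0,1,0,0,0,0])

```text
time: 21.12
tool_pos: [0.5007, -0.4569, 0.0317]
ee_rot: [-2.231, -2.211, 0.0]
contact_force: [1.0, -0.2, 0.2]
grip_width: 0.0002
grip_force: 0.0
```

Emit:
move_arm(deltas=[1,0,0,1,0,1,0,0,1,0,1,0,0,1,0,1,0,0,1,0,1,0,0,0,0])

```text
time: 21.75
tool_pos: [0.5007, -0.4568, 0.0277]
ee_rot: [-2.231, -2.211, -0.0]
contact_force: [-0.4, 0.3, -0.6]
grip_width: 0.0001
grip_force: 0.0
```

Emit:
move_arm(deltas=[1,0,0,1,0,1,0,0,1,0,1,0,0,1,0,1,0,0,0.5,0,1,0,0,0,0])

```text
time: 22.38
tool_pos: [0.5009, -0.4569, 0.0265]
ee_rot: [2.231, 2.211, -0.001]
contact_force: [-5.9, 4.2, 19.7]
grip_width: 0.0002
grip_force: 9.6
```

Emit:
move_arm(deltas=[1,0,0,-0.5,0,1,0,0,0,0,1,0,0,0,0,1,0,0,0,0,1,0,0,0,0])

```text
time: 23.0
tool_pos: [0.5009, -0.4569, 0.0266]
ee_rot: [2.231, 2.211, -0.0]
contact_force: [-5.2, 3.1, 15.2]
grip_width: -0.0002
grip_force: 7.7
```

Run:
```python
from h import *
o=get_obs();print(o['tool_pos'],o['contact_force'])
p=cam('scene');C=cloud(p);hsv=cv2.cvtColor(p['image'],cv2.COLOR_RGB2HSV)
m=((C[...,2]>.055)&(C[...,2]<.072)&(C[...,0]>.4)&(C[...,0]<.7)&(C[...,1]<-.38)&(C[...,1]>-.68)&(hsv[...,1]<60)&(hsv[...,2]>150)).astype(np.uint8)
P=C[m>0];print(len(P),np.linalg.lstsq(np.c_[P[:,:2]-P[:,:2].mean(0),np.ones(len(P))],P[:,2],rcond=None)[0].round(4))
```

```text
[ 0.50087818 -0.45693492  0.0265659 ] [-5.1553447   3.07457235 15.21309207]
1401 [0.0103 0.0039 0.0635]
```

The force is firm and the balance still reads as level, so I'm letting go.

Emit:
move_arm(deltas=[1,0,0,-2,0,1,0,0,-4,0,1,0,0,-20,0,1,0,0,-40,0,1,0,0,-40,0])

```text
time: 23.68
tool_pos: [0.5009, -0.4568, 0.133]
ee_rot: [2.231, 2.211, 0.0]
contact_force: [0.1, -0.3, 0.9]
grip_width: 0.0001
grip_force: 0.0
```

Emit:
move_arm(deltas=[1,20,0,0,0,1,30,0,0,0,1,30,0,0,0,1,20,0,0,0,1,0,0,0,0])

```text
time: 24.3
tool_pos: [0.5024, -0.3557, 0.1317]
ee_rot: [2.228, 2.213, 0.001]
contact_force: [0.1, -0.4, -0.3]
grip_width: -0.0001
grip_force: 0.0
```

Run:
```python
from h import *
p=cam('scene');C=cloud(p);hsv=cv2.cvtColor(p['image'],cv2.COLOR_RGB2HSV)
m=((C[...,2]>.055)&(C[...,2]<.072)&(C[...,0]>.4)&(C[...,0]<.7)&(C[...,1]<-.38)&(C[...,1]>-.68)&(hsv[...,1]<60)).astype(np.uint8)
n,l,s,c=cv2.connectedComponentsWithStats(m); P=C[l==1+s[1:,4].argmax()]
print(len(P),cv2.minAreaRect((P[:,:2]*1000).astype(np.float32)),np.linalg.lstsq(np.c_[P[:,:2]-P[:,:2].mean(0),np.ones(len(P))],P[:,2],rcond=None)[0].round(4))
m=((hsv[...,0]>5)&(hsv[...,0]<25)&(hsv[...,1]>110)&(hsv[...,2]>70)&(C[...,2]<.03)&(C[...,2]>.003)&(C[...,0]>.44)&(C[...,0]<.56)&(C[...,1]<-.3)&(C[...,1]>-.5))
print(cv2.boxPoints(cv2.minAreaRect((C[m][:,:2]*1000).astype(np.float32))).round().tolist())
o=get_obs();print(o['tool_pos'],o['contact_force'])
print(hand_in())
```

```text
1795 ((564.7467041015625, -526.4949951171875), (164.1251220703125, 178.03781127929688), 0.7166624069213867) [0.0106 0.0032 0.0632]
[[458.0, -487.0], [526.0, -493.0], [537.0, -387.0], [468.0, -380.0]]
[ 0.5019857  -0.35732306  0.1314639 ] [ 0.1793365  -0.83825568  1.085221  ]
the job is handed in; nothing more can be done
None
```

The job is handed in, with no verdict returned: the wedge went under the short foot until snug (about 10 N push), the corner took a 15–20 N press with no visible rock, the balance stayed put and level as far as the camera shows, and the arm is clear (fingertips sat about 37 mm higher than the reported TCP, so I corrected for that).

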